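# Hook a shelf bracket into a slotted upright and lock it

## Task

Hang the blue shelf bracket on the slotted upright: put its two hooks through the two slots, let it down until it hangs on them, then press it down gently on the flat tab at its top until both orange spring latches snap back over its ears and it is locked fully home. Do not force it against the upright at any time, and leave the small carton, the oil filter and the green case where they are.

Things in the scene. Friction and masses are not known exactly. Their poses are not given: they have to be found in the camera images.
- upright: Fixed grey bench post, 104 mm wide, 202 high, on a dark base plate (130 wide, 10 high, reaching 30 mm in front of the strip face). Origin on the table (z = 0), under the middle of the front face of its aluminium slotted strip; x points from the front to the back of the post, y to its left seen from the front, z up. The strip is 70 wide, a 4 mm sheet, hollow for 26 mm behind.
- slots (a point): Nominal middle of the strip's front face: bridge between two upright slots, each 14 wide, 40 high, 4 to 44 mm above and below this point. The strip's true place is not measured: fixed anywhere up to 5 mm to either side (y) and 3 mm up or down, to be found by feel or eye. Hooks have 2 mm play each side in the slots and enter with the bracket 18 to 30 mm above its true locked height.
- home (a point): Nominal place of bracket_pad when locked, 162 mm above the table, 12.5 mm in front of the strip face; axes of the upright, whose top is 40 mm higher. True place shifted as the strip is. Lowered into the slots, the bracket meets the latches about 9 to 12 mm above locked and hangs there by its hooks when let go.
- bracket_arm (a point): Middle of the blue bracket's arm, half-way up: the place to grip. Arm 24 wide (y), 42 high, 137 long along x; stands on its underside, 21 mm below this point. x points to the hooks, z up. The rear face of its end plate (40 wide, 88 high, 5 thick) is 80 mm ahead. Mass 0.3 to 0.5 kg. Pressing down far out on the arm jams it in the slots: press on the tab instead.
- bracket_pad (a point): Centre of the top of the flat tab (22 along x, 40 along y) on the end plate, to be pressed down: 92 mm above the underside, 12 mm before the plate's rear face (68 mm ahead of, 71 above bracket_arm); axes as bracket_arm. Two steel hooks, 10 wide, stand out 9.5 mm behind the plate: tongues 22-32 and 70-80 mm above the underside, tips 18 mm further down, 5.5 mm gap to the plate.
- latch_left (a joint): Orange spring latch on the left of the strip, pushed outward by the bracket's ear: 0 = sprung fully in, up to 0.008 m = pushed aside. It snaps back to 0 over the ear when the bracket is fully down. Pressing both past takes about 8 to 15 N on the tab. The ears are 41 to 44 mm above the underside, to 27 mm either side.
- latch_right (a joint): The same on the right.
- fuse_carton: Small orange-white carton, 43 x 64 x 36 mm, origin at the middle of its underside; a bystander left of the upright.
- filter: Dark oil filter can, 76 mm across, 90 high, standing; origin at the middle of its underside; a bystander right of the upright.
- case: Green plastic case, 73 x 100 x 41 mm, origin at the middle of its underside; a bystander.
Things that resemble listed ones, but are neither listed nor needed, are in the scene too. Of the things that look like the part that bears bracket_arm, the largest one is meant.

How it is judged (in metres and radians):
On the way:
1. the bracket's hooks are through the slots, with the bracket still above the latches (x of bracket_pad in the frame of upright between -0.0165 and -0.008 m and y of bracket_pad in the frame of upright between -0.0085 and 0.0085 m and z of bracket_pad in the frame of upright above 0.168 m), for 0.1 s.
At the end, for the whole second after the job is handed in: The bracket hangs by both hooks in the slots, upright and in line within 0.1 rad, its tab 8 to 16.5 mm in front of the strip face, within 8.5 mm sideways and 6 mm in height of the nominal locked place, both latches back in (within 1.2 mm), the bracket borne by the upright (x of bracket_pad in the frame of upright between -0.0165 and -0.008 m and y of bracket_pad in the frame of upright between -0.0085 and 0.0085 m and z of bracket_pad in the frame of upright between 0.156 and 0.168 m and value of joint each of latch_left, latch_right below 0.0012 m and angle between bracket_pad's own z axis and vertical below 0.1 rad and angle between the x axis of bracket_pad and the x axis of upright, either way round below 0.1 rad and contact force between bracket and upright above 0.5 N); the robot touches nothing.
It fails at once if the bracket is forced against the upright with more than 75 N (contact force between bracket and upright above 75 N).
It fails at once if the small carton is moved more than 20 mm (distance of fuse_carton from where it was at the start of the episode above 0.02 m).
It fails at once if the oil filter is moved more than 20 mm (distance of filter from where it was at the start of the episode above 0.02 m).
It fails at once if the green case is moved more than 20 mm (distance of case from where it was at the start of the episode above 0.02 m).
It also fails if it takes over 64 s, if anything falls off the work surface, if the arm or the gripper's body presses on something with over 40 N, if the wrist force passes 120 N, or if a joint passes its speed limit or range.

## Robot

A 7-joint arm with a two-finger parallel gripper is mounted at the origin on a cart in front of the work surface, level with it; the furniture and walls round the work are solid. World frame = base frame: x ahead of the robot, y to its left, z up, the work surface at z = 0. Lengths are in mm, angles in degrees, forces in N, time in s.
With the tool pointing down it reaches from about 425 to 875 mm from the base axis. Payload 4.7 kg.
Tool frame: the origin (TCP) lies at the very end of the fingers, on their centre line; the grasp point (between the pads) lies 19 mm behind it; z points along the fingers, y is the line along which they close (so a half turn about z gives the same grasp; the last joint's range is limited). The gripper opens to 87 mm and grips with 3 to 60 N. Pads are 19 mm wide; open, the fingers measure 117 mm over their backs; the gripper's body (75 mm by 190 mm) begins 51 mm behind the grasp point.
Start: joints at [-62.389, 18.392, -4.016, 83.108, 1.295, 78.541, -3.26], TCP at [293.13, 580.173, 222.587] pointing down, gripper open.
Joint ranges: [-163.93, 163.93], [-17.29, 119.83], [-79.2, 71.16], [3.27, 140.29], [-89.18, 269.18], [5.43, 117.66], [-154.24, 154.24]. Speed limits (degrees/s): [147.25, 147.25, 180, 180, 180, 180, 180].

## Interface

Orientations are given as a 3x3 rotation matrix whose columns are the frame's x, y, z axes.
In Python, from cell import r, read_camera, find_in, silhouettes gives the robot as it stands.
- The arm moves only by the tool carry_out, never from a script. Its argument "moves" is a list of rows, each a list of 2 entries, a list of its own where there are three numbers: the shift along the tool's x, y, z in units of 60 mm (1.0 is 60 mm), then the turn about the tool's z in units of 8 degrees (1.0 is 8 degrees). A call has 1 to 10 rows; each row is the pose to reach, as a shift and turn from the pose commanded when the call began, along the tool's axes at that moment; what a row does not reach only later rows make up. A row lasts 1/8 s, in which the tool goes at most 62.5 mm and 10.7 degrees, less where a joint would pass 70% of its speed; a pose out of reach is approached as far as the arm can. A call with a gripper value outside its range is refused whole. "grip" is the opening, from 0 (shut) to 1 (fully open), set as the call begins (left out, the last holds). The fingers move at their own pace and stop on an object; "force" is the grip in N (left out, the last holds). Time passes only in rows, so rows that repeat a pose let the fingers close. It gives the time, the measured TCP pose, the force, the opening and the grip force at its end, in the units of the state.
- r.state(): the state, without advancing time (a new reading comes with each control period).
- read_camera(name): name is "side" or "top" or "wrist"; returns a dict with "frame" (420x560x3 uint8, red, green, blue), "z_map" (420x560 float32, mm along the optical axis (not along the pixel's ray), 0 where there is no reading), "K" (3x3 intrinsics, pixels), "distortion" ([k1, k2, p1, p2, k3] as OpenCV has them; the pictures are not rectified), "R" (3x3) and "t" (3): a world point X has camera coordinates R X + t. Camera axes: x right, y down, z forward; pixel columns grow to the right and rows downward; lengths in mm; the calibration is good to about 2 mm. A picture is of the moment at which its call begins.
- r.finish_job(): hands the job in; it is judged then, once.
Trained networks look in a picture, given as the dict that the camera call returned (one of the last four; its "shot" number tells which), for a name from the list of things; names that differ only in an ending like _2 or _b are one class to them, and where a whole thing is asked for, a point or a joint stands for the part that bears it (a point fixed in the world has none). Each returns a list of dicts, best first, with "p" (0 to 1); they miss things now and then, are a little off and sometimes report something else, mostly with a low value. They report only what shows in the picture. A call takes as long as a camera call. They do not tell look-alikes from the thing itself.
- find_in(picture, name): "location" ([x, y, z] in mm, in world coordinates, good to about 4 mm: the middle of the surface that is visible of it).
- silhouettes(picture, name): "region" (420x560 bool, what is visible of it).
The state is a dict: "clock": time; "joint_positions": joint angles; "joint_vel": joint speeds; "joint_efforts": joint torques, N m; "tcp_pos": TCP position; "eef_rot": TCP orientation; "ft_force": force on the tool from outside, world axes, zero at the start; "moment": the same for the moment, N m; "grip_width": opening from 0.0 (shut) to 1.0 (fully open); "finger_force": force on a finger pad.
Only numpy, scipy, OpenCV 4.12 (cv2) and the standard library are available. Lean on these libraries where they do the work, as an engineer would, in place of code of your own. Each camera call takes 0.05 s, during which the arm holds its last target. There are 200 camera calls.

## Working session

There is one attempt and no reset: what is moved stays moved. The work goes in short steps, Python scripts to look and compute and a tool call to move; the robot and the scene stay as the last step left them, time stands still between calls to the robot, and variables do not carry over. Pictures are saved under pics/ and viewed, at most 10 in all, crops included, and the job is handed in when it is done.

Besides the shell and the picture viewer there is one more tool, called after "Emit:" by a JSON object that holds its "fn" and its "kwargs". carry_out: Moves the arm, as the interface text tells. Its arguments: {"type":"object","properties":{"moves":{"type":"array"},"grip":{"type":"number"},"force":{"type":"number"}},"required":["moves"]}

```bash
mkdir -p pics; ls; python3 - <<'E'
from cell import r, read_camera, find_in, silhouettes
import cv2, numpy as np
print(r.state())
ims=[]
for n in ["top","side"]:
    p=read_camera(n); ims.append(p["frame"])
    print(n,p["K"],p["R"],p["t"],p["distortion"])
    for k in ["bracket_arm","upright","latch_left","latch_right","bracket_pad","filter","fuse_carton","case"]:
        print(n,k,[(np.round(d["location"]).tolist(),round(d["p"],2)) for d in find_in(p,k)])
    cv2.imwrite(f"pics/{n}0.png",p["frame"][...,::-1])
E
```

```text
pics
{'clock': 0.0, 'joint_positions': array([-62.38761691,  18.43859326,  -4.01314724,  83.17728986,
         1.29531393,  78.54116863,  -3.25935209]), 'joint_vel': array([ 0.07463469,  0.02062827, -0.03090192, -0.01018564,  0.02480233,
       -0.02693519, -0.01253963]), 'joint_efforts': array([-6.43753697e-05, -4.91278303e+01, -4.03972026e-01, -3.12526309e+01,
       -6.38717436e-02,  4.38043533e-02,  1.79892613e-04]), 'tcp_pos': array([292.92774072, 579.60780179, 221.44556897]), 'eef_rot': array([[-8.92553342e-01,  4.50941167e-01, -7.71211322e-04],
       [ 4.50941810e-01,  8.92551543e-01, -1.79647858e-03],
       [-1.21760292e-04, -1.95122439e-03, -9.99998089e-01]]), 'ft_force': array([ 0.81398989, -0.45961961,  0.58243486]), 'moment': array([ 0.0345665 , -0.01559509,  0.02175998]), 'finger_force': 0.0, 'grip_width': 0.9976249037346345}
top [[463.21974749   0.         272.35487599]
 [  0.         463.21974749 209.60388415]
 [  0.           0.           1.        ]] [[-0.0198739  -0.99980091  0.00177953]
 [-0.99477048  0.0195955  -0.10023823]
 [ 0.10018341 -0.00376235 -0.99496187]
[... 702 characters left out ...]
       ]] [[ 0.99985196 -0.01619433 -0.00581365]
 [-0.01471683 -0.62984248 -0.77658346]
 [ 0.00891457  0.77655405 -0.62998757]] [-584.54916527   89.55646698 1269.25480888] [-0.02567214  0.          0.          0.          0.        ]
side bracket_arm [([410.0, -360.0, 28.0], 0.96), ([596.0, -173.0, 32.0], 0.81), ([498.0, -253.0, 40.0], 0.78)]
side upright [([655.0, 131.0, 58.0], 0.94)]
side latch_left []
side latch_right []
side bracket_pad [([412.0, -361.0, 30.0], 0.83), ([598.0, -175.0, 33.0], 0.78), ([499.0, -257.0, 40.0], 0.72)]
side filter [([578.0, -6.0, 68.0], 0.57)]
side fuse_carton [([730.0, 298.0, 37.0], 0.52), ([657.0, 130.0, 58.0], 0.18)]
side case [([723.0, -265.0, 44.0], 0.88)]
```

```bash
python3 -c "
import cv2,numpy as np
a=cv2.imread('pics/top0.png');b=cv2.imread('pics/side0.png')
cv2.imwrite('pics/both.png',cv2.resize(np.hstack([a,b]),(800,300)))"
```

```text
(no output)
```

View pics/top0.png

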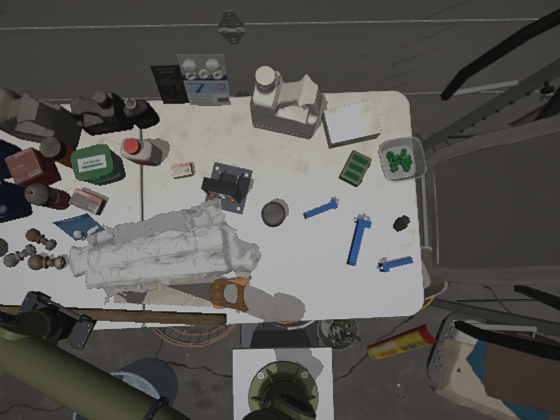

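View pics/side0.png

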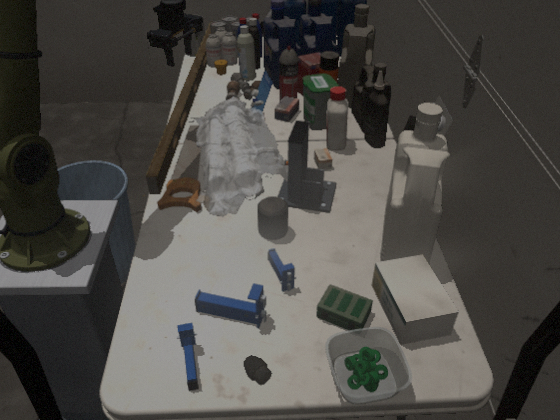

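The top view shows three blue look-alikes: small at (320,208), large at (358,240) and medium at (397,264). The large one, at about (492,-246), fits the description. The upright is at (228,187) in top and (305,165) in side. Next I'll check close crops and the geometry.

```bash
cat > h.py <<'E'
from cell import r, read_camera, find_in, silhouettes
import cv2, numpy as np
def cloud(p,mask=None):
    z=p["z_map"]; m=(z>0) if mask is None else (mask&(z>0))
    v,u=np.nonzero(m)
    q=cv2.undistortPoints(np.c_[u,v].astype(float).reshape(-1,1,2),p["K"],np.array(p["distortion"]))[:,0]
    zz=z[v,u][:,None]
    return (np.c_[q,np.ones(len(q))]*zz-p["t"])@p["R"], np.c_[u,v]
def proj(p,X):
    return cv2.projectPoints(np.array(X,float).reshape(-1,1,3),cv2.Rodrigues(p["R"])[0],p["t"],p["K"],np.array(p["distortion"]))[0][:,0]
E
python3 - <<'E'
from h import *
t=read_camera("top");s=read_camera("side")
a=cv2.resize(t["frame"][150:225,190:390],None,fx=4,fy=4,interpolation=3)[:300]
b=cv2.resize(s["frame"][110:330,180:345],None,fx=3,fy=2,interpolation=3)
b1=cv2.resize(s["frame"][115:225,250:350],(400,300+0),interpolation=3)
b2=cv2.resize(s["frame"][240:390,170:305],(400,300),interpolation=3)
cv2.imwrite("pics/crop1.png",np.vstack([a,np.hstack([b1,b2])])[...,::-1])
for n,p in (("top",t),("side",s)):
    X,uv=cloud(p)
    f=p["frame"][uv[:,1],uv[:,0]].astype(int)
    blue=(f[:,2]>f[:,0]+40)&(X[:,0]>440)&(X[:,0]<560)&(X[:,1]<-190)&(X[:,1]>-310)&(X[:,2]>5)
    B=X[blue]; print(n,"blue",len(B),B.min(0).round(),B.max(0).round(),np.percentile(B[:,2],[5,25,50,75,95]).round())
    print(cv2.minAreaRect(B[:,:2].astype(np.float32)), cv2.minAreaRect(B[B[:,2]>25][:,:2].astype(np.float32)))
    print(" high",B[B[:,2]>60].round()[:12].tolist())
    box=(X[:,0]>540)&(X[:,0]<780)&(X[:,1]<260)&(X[:,1]>60)
    for lo,hi in ((5,17),(25,60),(60,120),(120,185),(185,230)):
        P=X[box&(X[:,2]>lo)&(X[:,2]<hi)]
        if len(P)>5: print(lo,hi,len(P),P.mean(0).round(),[np.round(q,1) for q in cv2.minAreaRect(P[:,:2].astype(np.float32))], cv2.boxPoints(cv2.minAreaRect(P[:,:2].astype(np.float32))).round().tolist())
E
```

```text
top blue 320 [ 441. -282.   32.] [ 552. -224.  100.] [37. 41. 44. 88. 96.]
((493.8072814941406, -254.025634765625), (39.499874114990234, 114.66556549072266), 78.91201782226562) ((493.8072814941406, -254.025634765625), (39.499874114990234, 114.66556549072266), 78.91201782226562)
 high [[552.0, -247.0, 95.0], [551.0, -249.0, 100.0], [552.0, -254.0, 88.0], [552.0, -257.0, 93.0], [550.0, -246.0, 82.0], [549.0, -248.0, 87.0], [549.0, -250.0, 96.0], [549.0, -254.0, 92.0], [549.0, -256.0, 94.0], [549.0, -260.0, 90.0], [548.0, -263.0, 93.0], [549.0, -267.0, 89.0]]
5 17 1088 [679. 148.  10.] [array([659.4, 159.7]), array([239.2, 199.1]), np.float64(0.7)] [[539.0, 258.0], [541.0, 59.0], [780.0, 62.0], [778.0, 261.0]]
25 60 209 [613. 193.  51.] [array([627.2, 187.9]), array([115.2, 189.5]), np.float64(66.4)] [[517.0, 173.0], [691.0, 97.0], [737.0, 203.0], [563.0, 279.0]]
60 120 654 [588. 210.  70.] [array([619. , 188.4]), array([105.1, 203.6]), np.float64(60.8)] [[504.0, 192.0], [682.0, 93.0], [733.0, 185.0], [556.0, 284.0]]
120 185 105 [629. 163. 148.] [array([627.6, 170.1]), array([ 37.1, 101
[... 899 characters left out ...]
8.9)] [[528.0, 126.0], [732.0, 86.0], [758.0, 217.0], [554.0, 257.0]]
25 60 642 [654. 163.  44.] [array([629.8, 183.6]), array([108.3, 183.2]), np.float64(59.9)] [[523.0, 183.0], [682.0, 91.0], [736.0, 185.0], [578.0, 276.0]]
60 120 889 [620. 178.  76.] [array([618.8, 186.6]), array([110.9, 199.9]), np.float64(63.2)] [[505.0, 182.0], [683.0, 92.0], [733.0, 191.0], [555.0, 281.0]]
120 185 427 [641. 142. 152.] [array([639.3, 175.5]), array([106.3,  46.7]), np.float64(76.1)] [[604.0, 130.0], [649.0, 118.0], [675.0, 222.0], [629.0, 233.0]]
185 230 405 [644. 165. 200.] [array([644.8, 174.7]), array([109.4,  37.6]), np.float64(76.1)] [[613.0, 126.0], [650.0, 117.0], [676.0, 223.0], [640.0, 232.0]]
```

View pics/crop1.png

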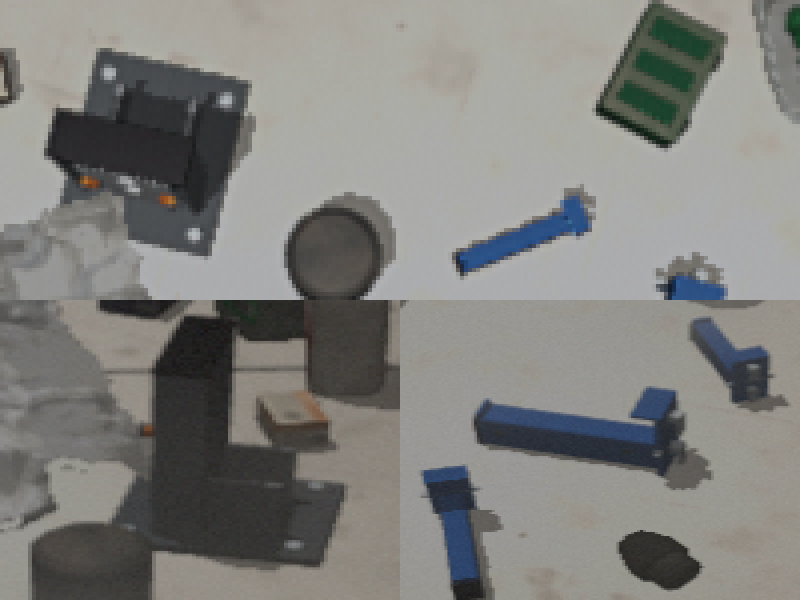

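The upright faces the robot: its orange latches are on the -x side, at crop (90,182) and (167,200), with yaw about -15°. The large bracket's hooks point along +x at yaw about +16°. A cloth lies in the corridor, so I need its height and a fit of the arm.

```bash
cat >> h.py <<'E'
def plan(pos,yaw):  # target TCP world, world angle (deg) of tool y axis; prints units from current measured pose
    s=r.state(); R=s["eef_rot"]; d=R.T@(np.array(pos,float)-s["tcp_pos"])
    cur=np.degrees(np.arctan2(R[1,1],R[0,1])); dy=(yaw-cur+90)%180-90
    print("shift",(d/60).round(3),"turn",round(-dy/8,3),"| cur",s["tcp_pos"].round(1),"yaw",round(cur,2),"z",R[:,2].round(3),"F",s["ft_force"].round(1),"t",round(s["clock"],2))
E
python3 - <<'E'
from h import *
t=read_camera("top");s=read_camera("side")
o=np.array([627,178.]);yw=np.radians(-14.9);ex=np.array([np.cos(yw),np.sin(yw)]);ey=np.array([-ex[1],ex[0]])
for n,p in (("top",t),("side",s)):
    X,uv=cloud(p); f=p["frame"][uv[:,1],uv[:,0]].astype(int)
    m=(f[:,2]>f[:,0]+40)&(X[:,0]>430)&(X[:,0]<530)&(X[:,1]<-190)&(X[:,1]>-310)&(X[:,2]>38)&(X[:,2]<47)
    A=X[m]; vx,vy,x0,y0=cv2.fitLine(A[:,:2].astype(np.float32),cv2.DIST_HUBER,0,.01,.01)[:,0]
    rr=cv2.minAreaRect(A[:,:2].astype(np.float32));print(n,"arm",len(A),np.degrees(np.arctan2(vy,vx)),x0,y0,A[:,2].mean(),rr,cv2.boxPoints(rr).round().tolist())
    m=(f[:,2]>f[:,0]+25)&(X[:,0]>430)&(X[:,0]<570)&(X[:,1]<-190)&(X[:,1]>-310)&(X[:,2]>85)
    rr=cv2.minAreaRect(X[m][:,:2].astype(np.float32));print(" tab",m.sum(),X[m].mean(0).round(1),rr)
    m=(f[:,0]>f[:,2]+60)&(f[:,0]>120)&(abs(X[:,0]-620)<60)&(abs(X[:,1]-170)<70)
    print(" orange",[(X[i].round().tolist(),uv[i].tolist()) for i in np.nonzero(m)[0]])
    q=np.c_[(X[:,:2]-o)@ex,(X[:,:2]-o)@ey]
    for a in range(-260,0,30):
        print(a,[ (lambda k: round(float(np.percentile(X[k,2],98))) if k.sum()>2 else None)((abs(q[:,0]-a-15)<15)&(abs(q[:,1]-b)<15)) for b in (-120,-90,-60,-30,0,30,60,90,120)])
plan([450,150,300],75)
E
```

```text
top arm 200 -18.90691 480.33167 -245.90517 42.71382802222033 ((480.7691345214844, -245.9097137451172), (22.87903594970703, 108.4305191040039), 73.82416534423828) [[426.0, -242.0], [530.0, -272.0], [536.0, -250.0], [432.0, -220.0]]
 tab 91 [ 538.9 -263.3   92.5] ((538.818603515625, -264.3188171386719), (40.316898345947266, 21.304855346679688), 75.06636047363281)
 orange [([635.0, 207.0, 126.0], [211, 194]), ([631.0, 210.0, 129.0], [210, 195]), ([632.0, 207.0, 126.0], [211, 195]), ([632.0, 204.0, 125.0], [212, 195]), ([632.0, 202.0, 121.0], [213, 195]), ([619.0, 150.0, 119.0], [230, 199]), ([619.0, 147.0, 122.0], [231, 199]), ([618.0, 143.0, 128.0], [232, 199]), ([615.0, 150.0, 124.0], [230, 200]), ([615.0, 146.0, 128.0], [231, 200]), ([615.0, 144.0, 122.0], [232, 200]), ([614.0, 140.0, 130.0], [233, 200])]
-260 [29, 27, 28, 52, 71, 85, 80, 81, 78]
-230 [40, 53, 74, 80, 73, 81, 80, 80, 79]
-200 [40, 57, 75, 77, 73, 73, 86, 94, 86]
-170 [37, 26, 44, 75, 83, 81, 88, 92, 87]
-140 [25, 26, 59, 82, 85, 81, 84, 79, 72]
-110 [6, 8, 52, 79, 83, 71, 80, 84, 75]
-80 [7, 7, 7, 76, 71, 80, 78, 84,
[... 267 characters left out ...]
 [528.0, -271.0], [535.0, -248.0], [432.0, -220.0]]
 tab 160 [ 539.1 -262.7   91.5] ((539.0601806640625, -261.6158752441406), (41.014076232910156, 19.991817474365234), 74.46041107177734)
 orange []
-260 [24, 25, 29, 48, 70, 81, 78, 78, 77]
-230 [37, 55, 73, 76, 73, 78, 79, 78, 77]
-200 [40, 53, 71, 73, 73, 72, 85, 92, 82]
-170 [31, 24, 41, 72, 81, 80, 83, 92, 83]
-140 [24, 23, 54, 80, 82, 78, 80, 79, 68]
-110 [3, 4, 48, 76, 77, 70, 73, 81, 70]
-80 [3, 2, 3, 68, 69, 76, 73, 80, 67]
-50 [None, None, None, 39, 67, 69, 67, 60, None]
-20 [88, None, 200, 204, 204, 205, 204, None, None]
shift [-5.566 -5.22  -1.29 ] turn -1.475 | cur [293.1 580.2 222.6] yaw 63.2 z [ 0. -0. -1.] F [0.  0.1 0.4] t 1.1
```

The bracket arm sits at about (474,-244) with yaw about -16°, nearly parallel to the upright. The cloth is about 80 high in front of the strip, while the locked underside is at 70, so I'll look closer with the wrist camera.

Emit:
{"fn": "carry_out", "kwargs": {"moves": [[[-5.57,-5.22,-1.3],-1.4],[[-5.57,-5.22,-1.3],-1.4],[[-5.57,-5.22,-1.3],-1.4],[[-5.57,-5.22,-1.3],-1.4],[[-5.57,-5.22,-1.3],-1.4],[[-5.57,-5.22,-1.3],-1.4],[[-5.57,-5.22,-1.3],-1.4],[[-5.57,-5.22,-1.3],-1.4],[[-5.57,-5.22,-1.3],-1.4],[[-5.57,-5.22,-1.3],-1.4]]}}

```text
clock: 2.35
tcp_pos: [449.6, 151.4, 300.4]
eef_rot: [[-0.964, 0.267, -0.0], [0.267, 0.964, 0.001], [0.001, 0.0, -1.0]]
ft_force: [-0.7, 1.3, 0.7]
grip_width: 1.002
finger_force: 0.0
```

```bash
python3 - <<'E'
from h import *
p=read_camera("wrist"); cv2.imwrite("pics/w1.png",p["frame"][...,::-1])
print(p["R"].round(3),(-p["R"].T@p["t"]).round())
plan([450,150,300],74)
for k in ("upright","latch_left","latch_right"): print(k,[(np.round(d["location"]).tolist(),round(d["p"],2)) for d in find_in(p,k)])
np.savez("w1.npz",**{k:p[k] for k in("frame","z_map","K","R","t","distortion")})
E
```

```text
[[ 0.268  0.963 -0.   ]
 [ 0.927 -0.258  0.273]
 [ 0.263 -0.073 -0.962]] [378. 171. 463.]
shift [-0.017 -0.024  0.003] turn 0.07 | cur [449.4 151.7 300.2] yaw 74.56 z [-0.001  0.    -1.   ] F [ 0.2 -0.1  0.2] t 2.4
upright [([628.0, 164.0, 102.0], 0.9), ([447.0, -222.0, 9.0], 0.44)]
latch_left [([628.0, 205.0, 118.0], 0.38), ([630.0, 161.0, 102.0], 0.31)]
latch_right []
```

View pics/w1.png

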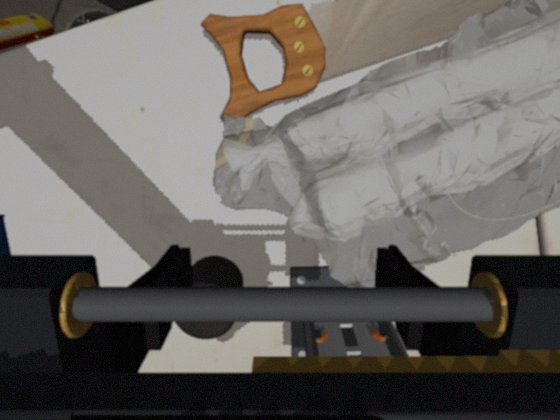

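The wrist view shows the strip at the bottom, with latches at (321,338) and (379,338) and a slot at (348,338). The plastic-covered bundle lies in front of it. I'll measure both.

```bash
python3 - <<'E'
from h import *
p=dict(np.load("w1.npz"))
X,uv=cloud(p); f=p["frame"][uv[:,1],uv[:,0]].astype(int)
o=np.array([627,178.]);yw=np.radians(-14.9);ex=np.array([np.cos(yw),np.sin(yw)]);ey=np.array([-ex[1],ex[0]])
q=np.c_[(X[:,:2]-o)@ex,(X[:,:2]-o)@ey]
for a in range(-260,0,20):
    print(a,[ (lambda k: (round(float(np.percentile(X[k,2],50))),round(float(np.percentile(X[k,2],98)))) if k.sum()>2 else None)((abs(q[:,0]-a-10)<10)&(abs(q[:,1]-b)<10)) for b in (-60,-40,-20,0,20,40,60)])
for u0,u1 in((310,335),(365,395)):
    m=(f[:,0]>f[:,2]+60)&(f[:,0]>120)&(uv[:,0]>u0)&(uv[:,0]<u1)&(uv[:,1]>325)&(uv[:,1]<350)
    print(m.sum(),np.median(X[m],0).round(1),np.median(q[m],0).round(1),uv[m].mean(0), uv[m].min(0),uv[m].max(0),np.c_[q[m],X[m,2]].min(0).round(1),np.c_[q[m],X[m,2]].max(0).round(1))
g=(uv[:,0]>300)&(uv[:,0]<400)&(uv[:,1]>322)&(uv[:,1]<356)&(X[:,2]>15)
print(np.c_[q,X[:,2]][g][::40].round().tolist())
c=cv2.resize(p["frame"][255:360,280:410],None,fx=6,fy=5.5,interpolation=3); cv2.imwrite("pics/w1c.png",c[...,::-1])
E
```

```text
-260 [(21, 24), (2, 23), (1, 42), (40, 61), (63, 77), (73, 79), (68, 75)]
-240 [(21, 48), (37, 53), (49, 70), (66, 69), (71, 78), (78, 80), (73, 77)]
-220 [(58, 73), (60, 72), (385, 395), (72, 386), (68, 71), (71, 78), (74, 77)]
-200 [(404, 414), (404, 414), (394, 413), (65, 72), (64, 69), (65, 70), (73, 80)]
-180 [(38, 68), (50, 68), (340, 382), (60, 68), (68, 77), (68, 77), (80, 85)]
-160 [(22, 27), (47, 65), (338, 356), (75, 80), (76, 80), (71, 74), (77, 81)]
-140 [(26, 48), (58, 71), (75, 81), (79, 83), (75, 78), (72, 77), (75, 80)]
-120 [(34, 48), (56, 66), (76, 80), (77, 81), (68, 73), (67, 72), (69, 73)]
-100 [(31, 42), (45, 54), (54, 76), (64, 74), (64, 66), (65, 68), (68, 71)]
-80 [(0, 2), (1, 65), (65, 76), (64, 67), (66, 71), (70, 75), (71, 72)]
-60 [(1, 2), (0, 2), (66, 75), (66, 68), (66, 69), (66, 71), None]
-40 [(1, 11), (2, 12), (6, 12), (62, 65), (64, 67), (66, 67), None]
-20 [(10, 15), (11, 132), (10, 122), (10, 39), (123, 133), (127, 132), None]
34 [618.1 146.5 126.5] [ -0.3 -33. ] [321.91176471 339.08823529] [317 335] [326 342] [ -4.5 -38.1 121. ] [  2.4 -28.  131
[... 1034 characters left out ...]
5.0], [23.0, 45.0, 98.0], [2.0, -21.0, 128.0], [2.0, 21.0, 129.0], [2.0, -36.0, 130.0], [2.0, 5.0, 130.0], [2.0, 47.0, 130.0], [2.0, -10.0, 131.0], [1.0, 30.0, 134.0], [2.0, -26.0, 133.0], [1.0, 15.0, 134.0], [33.0, -37.0, 92.0], [2.0, 0.0, 135.0], [11.0, 45.0, 124.0], [1.0, -15.0, 137.0], [1.0, 26.0, 139.0], [2.0, -30.0, 137.0], [1.0, 10.0, 139.0], [4.0, -45.0, 136.0], [2.0, -5.0, 139.0], [24.0, 45.0, 111.0], [2.0, -21.0, 140.0], [1.0, 19.0, 142.0], [2.0, -35.0, 142.0], [3.0, 5.0, 142.0], [36.0, -49.0, 99.0], [2.0, -11.0, 144.0], [2.0, 28.0, 145.0], [3.0, -27.0, 144.0], [2.0, 12.0, 147.0], [3.0, -45.0, 145.0], [7.0, -4.0, 141.0], [27.0, 45.0, 115.0], [2.0, -18.0, 148.0], [2.0, 21.0, 150.0]]
```

View pics/w1c.png

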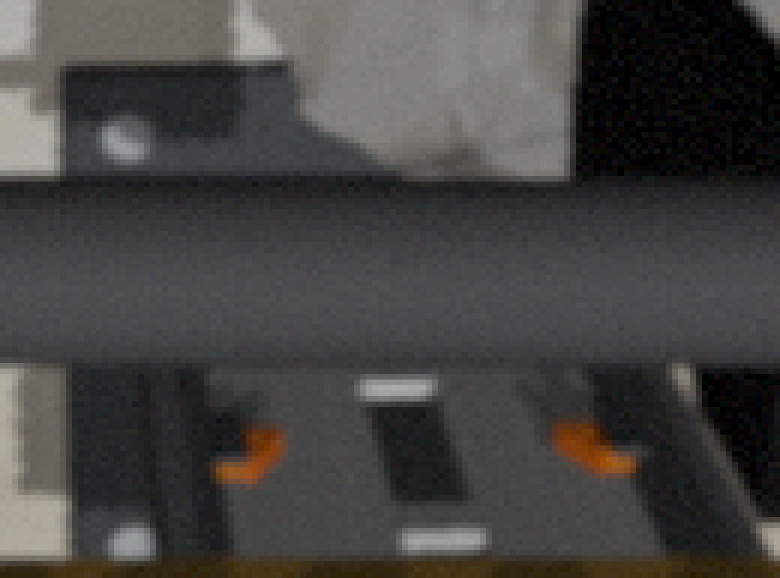

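Findings:
- The strip centre is about 3 mm right of the post centre, and the midpoint of the latches agrees with the slot.
- The bundle is about 80 high under the bracket's final place, where it would foul the 70 mm underside if solid.

I'll probe it gently with closed fingers.

```bash
python3 - <<'E'
from h import *
p=dict(np.load("w1.npz"))
X,uv=cloud(p)
o=np.array([627,178.]);yw=np.radians(-14.9);ex=np.array([np.cos(yw),np.sin(yw)]);ey=np.array([-ex[1],ex[0]])
q=np.c_[(X[:,:2]-o)@ex,(X[:,:2]-o)@ey,X[:,2]]
m=(q[:,0]>-1)&(q[:,0]<5)&(abs(q[:,1]+3)<32)&(q[:,2]>90)&(q[:,2]<155)
A=np.c_[q[m,1:],np.ones(m.sum())]; print(m.sum(),np.linalg.lstsq(A,q[m,0],rcond=None)[0])
plan([501,211,100],75)
E
```

```text
1708 [-0.01356894 -0.00219429  2.1428018 ]
shift [-0.561  1.189  3.336] turn -0.057 | cur [449.6 151.3 300.2] yaw 74.55 z [-0.001 -0.    -1.   ] F [-0.9  0.1 -0.6] t 2.55
```

Emit:
{"fn": "carry_out", "kwargs": {"moves": [[[-0.56,1.19,0.5],0],[[-0.56,1.19,1.4],0],[[-0.56,1.19,2.3],0],[[-0.56,1.19,3.2],0],[[-0.56,1.19,3.35],0],[[-0.56,1.19,3.5],0],[[-0.56,1.19,3.6],0],[[-0.56,1.19,3.68],0],[[-0.56,1.19,3.72],0],[[-0.56,1.19,3.72],0]], "grip": 0}}

```text
clock: 3.8
tcp_pos: [501.9, 209.7, 77.6]
eef_rot: [[-0.963, 0.269, 0.0], [0.269, 0.963, 0.0], [-0.0, 0.0, -1.0]]
ft_force: [-0.1, 0.0, -0.3]
grip_width: 0.018
finger_force: 0.0
```

Emit:
{"fn": "carry_out", "kwargs": {"moves": [[[0,0,0.05],0],[[0,0,0.1],0],[[0,0,0.15],0],[[0,0,0.2],0],[[0,0,0.25],0],[[0,0,0.25],0]]}}

```text
clock: 4.55
tcp_pos: [501.6, 209.5, 62.0]
eef_rot: [[-0.963, 0.269, -0.0], [0.269, 0.963, -0.0], [0.0, -0.0, -1.0]]
ft_force: [0.2, 0.1, 0.2]
grip_width: 0.002
finger_force: 0.0
```

The probe met no resistance at z 62, so the bundle is not an obstacle. Now to the bracket.

```bash
python3 - <<'E'
from h import *
plan([474,-244,130],74.3)
E
```

```text
shift [-1.59  -7.405 -1.13 ] turn 0.012 | cur [501.6 209.5  62. ] yaw 74.4 z [-0. -0. -1.] F [0.2 0.1 0.2] t 4.55
```

Emit:
{"fn": "carry_out", "kwargs": {"moves": [[[0,0,-1],0],[[0,0,-2],0],[[0,-1,-2],0],[[-1.59,-7.4,-2],0],[[-1.59,-7.4,-2],0],[[-1.59,-7.4,-2],0],[[-1.59,-7.4,-2],0],[[-1.59,-7.4,-2],0],[[-1.59,-7.4,-2],0],[[-1.59,-7.4,-2],0]], "grip": 1}}

```text
clock: 5.8
tcp_pos: [472.9, -248.6, 182.9]
eef_rot: [[-0.961, 0.275, 0.001], [0.275, 0.961, -0.002], [-0.001, -0.002, -1.0]]
ft_force: [0.2, 0.2, 0.0]
grip_width: 0.982
finger_force: 0.0
```

Emit:
{"fn": "carry_out", "kwargs": {"moves": [[[0,0,0.9],0],[[0,0,0.9],0],[[0,0,0.9],0]]}}

```text
clock: 6.18
tcp_pos: [475.0, -243.6, 129.6]
eef_rot: [[-0.963, 0.268, 0.001], [0.268, 0.963, -0.0], [-0.001, -0.0, -1.0]]
ft_force: [1.1, -0.3, 0.0]
grip_width: 0.997
finger_force: 0.0
```

```bash
python3 - <<'E'
from h import *
plan([474,-244,8],74.3)
for n in("wrist","top"):
    p=read_camera(n); X,uv=cloud(p); f=p["frame"][uv[:,1],uv[:,0]].astype(int)
    b=(f[:,2]>f[:,0]+30)&(X[:,0]>400)&(X[:,0]<570)&(X[:,1]<-190)&(X[:,1]>-310)
    m=b&(X[:,2]>36)&(X[:,2]<48)&(X[:,0]<525)
    A=X[m]
    if len(A)>20: rr=cv2.minAreaRect(A[:,:2].astype(np.float32));print(n,len(A),A.mean(0).round(1),rr,cv2.fitLine(A[:,:2].astype(np.float32),cv2.DIST_HUBER,0,.01,.01)[:,0])
    m=b&(X[:,2]>85)&(X[:,2]<100); A=X[m]
    if len(A)>20: rr=cv2.minAreaRect(A[:,:2].astype(np.float32));print(n,"tab",len(A),A.mean(0).round(1),rr)
cv2.imwrite("pics/w2.png",p["frame"][...,::-1])
E
```

```text
shift [ 0.017 -0.01   2.027] turn 0.017 | cur [ 475.  -243.6  129.6] yaw 74.43 z [ 0.001 -0.    -1.   ] F [ 1.1 -0.3  0. ] t 6.17
wrist 4865 [ 468.3 -242.7   42.3] ((470.80914306640625, -243.34422302246094), (22.176345825195312, 118.65267181396484), 74.01134490966797) [ 9.5836961e-01 -2.8553054e-01  4.6828986e+02 -2.4279210e+02]
wrist tab 1915 [ 538.8 -262.6   92.3] ((539.3412475585938, -262.77642822265625), (38.316654205322266, 22.82798194885254), 73.44168853759766)
top 158 [ 464.4 -240.8   42.5] ((469.4855651855469, -242.44747924804688), (22.07672882080078, 115.16452026367188), 74.39707946777344) [ 9.6377891e-01 -2.6670247e-01  4.6533701e+02 -2.4103494e+02]
top tab 84 [ 539.  -262.    92.8] ((539.59423828125, -262.5550537109375), (37.223934173583984, 21.246471405029297), 76.25283813476562)
```

Emit:
{"fn": "carry_out", "kwargs": {"moves": [[[0.02,0,0.9],0],[[0.02,0,1.6],0],[[0.02,0,1.9],0],[[0.02,0,2.02],0],[[0.02,0,2.02],0]]}}

```text
clock: 6.9
tcp_pos: [474.1, -243.7, 8.3]
eef_rot: [[-0.963, 0.269, 0.002], [0.269, 0.963, -0.0], [-0.002, 0.0, -1.0]]
ft_force: [-0.1, 0.7, 0.4]
grip_width: 1.003
finger_force: 0.0
```

Emit:
{"fn": "carry_out", "kwargs": {"moves": [[[0,0,0],0],[[0,0,0],0],[[0,0,0],0],[[0,0,0],0],[[0,0,0],0]], "grip": 0, "force": 40}}

```text
clock: 7.52
tcp_pos: [473.1, -243.3, 7.2]
eef_rot: [[-0.963, 0.269, 0.0], [0.269, 0.963, 0.0], [-0.0, 0.0, -1.0]]
ft_force: [0.3, 0.8, -0.2]
grip_width: 0.52
finger_force: 0.0
```

Emit:
{"fn": "carry_out", "kwargs": {"moves": [[[0,0,-0.3],0],[[0,0,-1],0],[[0,0,-2],0],[[0,0,-3],0],[[0,0,-3.4],0],[[0,0,-3.4],0],[[0,0,-3.4],0]]}}

```text
clock: 8.4
tcp_pos: [472.5, -243.1, 210.6]
eef_rot: [[-0.963, 0.269, -0.001], [0.269, 0.963, 0.001], [0.001, 0.0, -1.0]]
ft_force: [0.1, -0.2, 0.0]
grip_width: 0.005
finger_force: 0.0
```

```bash
python3 - <<'E'
from h import *
p=read_camera("wrist"); X,uv=cloud(p); f=p["frame"][uv[:,1],uv[:,0]].astype(int)
s=r.state(); R=s["eef_rot"]; T=s["tcp_pos"]
L=(X-T)@R   # tool frame
b=(f[:,2]>f[:,0]+30)&(abs(L[:,0])<120)&(abs(L[:,1])<45)
for nm,lo,hi in(("tab",-95,-75),("arm",-45,-25)):
    m=b&(L[:,2]>lo)&(L[:,2]<hi); A=L[m]
    if len(A)>20: print(nm,len(A),A.mean(0).round(1),np.percentile(A,[2,98],axis=0).round(1).tolist(),cv2.minAreaRect(A[:,:2].astype(np.float32)))
print(T,s["ft_force"],s["moment"],s["grip_width"]*87,s["finger_force"])
plan([450,200,230],75.9)
E
```

```text
tab 26 [ 37.5  32.5 -82.3] [[37.0, 32.1, -86.2], [38.0, 33.1, -78.8]] ((37.36908721923828, 32.590938568115234), (0.3517987132072449, 1.79353666305542), 43.57010269165039)
[ 472.21904475 -242.94428015  210.02072577] [0.15509078 0.03385717 0.64277394] [0.02769818 0.02531549 0.00770127] 0.5260507110206543 0.0
shift [ 2.344  7.01  -0.327] turn -0.189 | cur [ 472.2 -242.9  210. ] yaw 74.39 z [-0.002  0.001 -1.   ] F [0.2 0.  0.6] t 8.45
```

I lifted before the fingers had closed, so the grasp missed. I'll re-check the bracket.

Emit:
{"fn": "carry_out", "kwargs": {"moves": [[[0,0,0],0],[[0,0,0],0],[[0,0,0],0],[[0,0,0],0],[[0,0,0],0],[[0,0,0],0],[[0,0,0],0],[[0,0,0],0]], "grip": 1}}

```text
clock: 9.45
tcp_pos: [473.1, -243.4, 211.2]
eef_rot: [[-0.963, 0.269, 0.0], [0.269, 0.963, 0.0], [-0.0, 0.0, -1.0]]
ft_force: [0.4, 0.5, 0.8]
grip_width: 0.833
finger_force: 0.0
```

```bash
python3 - <<'E'
from h import *
for n in("wrist","top"):
    p=read_camera(n); X,uv=cloud(p); f=p["frame"][uv[:,1],uv[:,0]].astype(int)
    b=(f[:,2]>f[:,0]+30)&(X[:,0]>400)&(X[:,0]<570)&(X[:,1]<-190)&(X[:,1]>-310)
    for nm,lo,hi in(("arm",36,48),("tab",85,100)):
        m=b&(X[:,2]>lo)&(X[:,2]<hi)&((X[:,0]<525)|(lo>50)); A=X[m]
        if len(A)>20: print(n,nm,len(A),A.mean(0).round(1),cv2.minAreaRect(A[:,:2].astype(np.float32)))
plan([474,-244,8],74.3)
E
```

```text
wrist arm 2898 [ 468.9 -243.    42.3] ((470.8900451660156, -243.00534057617188), (22.138404846191406, 118.44161224365234), 73.85015869140625)
wrist tab 819 [ 536.1 -261.9   92.3] ((536.3159790039062, -262.115478515625), (38.1815071105957, 15.97937297821045), 75.09376525878906)
top arm 108 [ 452.1 -240.    42.2] ((465.4263610839844, -241.57412719726562), (21.94716453552246, 106.75657653808594), 73.89917755126953)
top tab 78 [ 539.2 -262.7   93. ] ((538.9466552734375, -262.46441650390625), (38.37389373779297, 20.934688568115234), 72.29222106933594)
shift [-0.017 -0.007  3.386] turn 0.012 | cur [ 473.1 -243.3  211.2] yaw 74.4 z [ 0.  0. -1.] F [-0.1  0.6 -0.5] t 9.55
```

Undisturbed. I'll grasp again with enough closing time.

Emit:
{"fn": "carry_out", "kwargs": {"moves": [[[0,0,0.9],0],[[0,0,1.8],0],[[-0.01,0,2.6],0],[[-0.01,0,3.2],0],[[-0.01,0,3.38],0],[[-0.01,0,3.38],0]]}}

```text
clock: 10.3
tcp_pos: [473.7, -243.7, 8.5]
eef_rot: [[-0.963, 0.269, -0.0], [0.269, 0.963, -0.0], [0.0, -0.0, -1.0]]
ft_force: [0.1, -0.3, 1.4]
grip_width: 0.998
finger_force: 0.0
```

Emit:
{"fn": "carry_out", "kwargs": {"moves": [[[0,0,0],0],[[0,0,0],0],[[0,0,0],0],[[0,0,0],0],[[0,0,0],0],[[0,0,0],0],[[0,0,0],0],[[0,0,0],0],[[0,0,0],0],[[0,0,0],0]], "grip": 0, "force": 40}}

```text
clock: 11.55
tcp_pos: [473.6, -243.5, 8.3]
eef_rot: [[-0.963, 0.269, 0.0], [0.269, 0.963, -0.0], [-0.0, -0.0, -1.0]]
ft_force: [0.0, -0.8, -0.5]
grip_width: 0.276
finger_force: 40.0
```

Emit:
{"fn": "carry_out", "kwargs": {"moves": [[[0,0,-0.3],0],[[0,0,-1],0],[[0,0,-2],0],[[0,0,-3],0],[[0,0,-3.4],0],[[0,0,-3.4],0],[[0,0,-3.4],0]]}}

```text
clock: 12.42
tcp_pos: [472.6, -242.9, 211.1]
eef_rot: [[-0.963, 0.269, -0.002], [0.269, 0.963, 0.001], [0.002, 0.0, -1.0]]
ft_force: [0.2, 0.3, -4.2]
grip_width: 0.273
finger_force: 40.0
```

```bash
cat >> h.py <<'E'
def held(cam="wrist"):
    p=read_camera(cam); X,uv=cloud(p); f=p["frame"][uv[:,1],uv[:,0]].astype(int)
    s=r.state(); R=s["eef_rot"]; T=s["tcp_pos"]; L=(X-T)@R
    b=(f[:,2]>f[:,0]+30)&(abs(L[:,0])<120)&(abs(L[:,1])<45)&(L[:,2]<0)
    for nm,lo,hi in(("tab",-95,-72),("arm",-45,-25)):
        A=L[b&(L[:,2]>lo)&(L[:,2]<hi)&((L[:,0]>-50)|(lo<-50))]
        if len(A)>20: print(cam,nm,len(A),A.mean(0).round(1),np.percentile(A,[2,98],axis=0).round(1).tolist(),cv2.minAreaRect(A[:,:2].astype(np.float32)),"slope z/x",np.polyfit(A[:,0],A[:,2],1).round(3))
    print(T.round(1),s["ft_force"].round(1),s["moment"].round(2),(s["grip_width"]*87).round(1),s["finger_force"])
E
python3 - <<'E'
from h import *
held("wrist");held("top");held("side")
plan([628.3-150*.970,174.4+150*.244,230],75.9)
E
```

```text
wrist tab 73 [ 30.4  15.5 -82.6] [[25.0, -5.6, -87.8], [37.9, 42.9, -75.2]] ((31.030668258666992, 18.634906768798828), (50.31925964355469, 8.77120590209961), 83.21180725097656) slope z/x [   0.915 -110.409]
wrist arm 11023 [ 26.5  -0.1 -34.8] [[-22.3, -11.0, -41.6], [61.1, 10.9, -32.8]] ((18.230531692504883, -0.28896617889404297), (87.43997955322266, 24.42471694946289), 0.13931724429130554) slope z/x [-2.8000e-02 -3.4111e+01]Traceback (most recent call last):
  File "<stdin>", line 2, in <module>
  File "h.py", line 22, in held
    print(T.round(1),s["ft_force"].round(1),s["moment"].round(2),(s["grip_width"]*87).round(1),s["finger_force"])
                                                                 ^^^^^^^^^^^^^^^^^^^^^^^^^^
AttributeError: 'float' object has no attribute 'round'
```

```bash
sed -i 's/(s\["grip_width"\]\*87).round(1)/round(s["grip_width"]*87,1)/' h.py
python3 - <<'E'
from h import *
held("top");held("side")
plan([628.3-150*.970,174.4+150*.244,230],75.9)
E
```

```text
top tab 103 [-68.6   2.1 -84.7] [[-78.3, -16.8, -90.7], [-58.0, 18.9, -79.6]] ((-57.49051284790039, -0.1009521484375), (37.948211669921875, 43.139404296875), 89.7743911743164) slope z/x [ -0.095 -91.211]
top arm 111 [ 31.1   0.5 -34.9] [[-49.3, -11.1, -43.2], [61.3, 11.0, -29.3]] ((6.188652038574219, -0.2533245086669922), (112.15721893310547, 22.695789337158203), 0.23135627806186676) slope z/x [-9.0000e-03 -3.4661e+01]
[ 472.5 -242.9  210.5] [ 0.6  0.2 -4.4] [0.08 0.1  0.01] 23.9 39.98152409680188
side tab 31 [-66.3   7.8 -83.3] [[-74.7, -6.7, -85.4], [-60.5, 18.2, -81.4]] ((-67.31453704833984, 5.277581214904785), (14.111458778381348, 27.468461990356445), 6.258448123931885) slope z/x [-2.000e-02 -8.466e+01]
[ 472.6 -243.   210.6] [ 0.   0.5 -3.4] [-0.02  0.05 -0.06] 23.8 39.98151993378997
shift [ 1.873  7.333 -0.318] turn -0.188 | cur [ 472.6 -243.   210.6] yaw 74.39 z [-0.003  0.001 -1.   ] F [ 0.   0.5 -3.4] t 12.57
```

Emit:
{"fn": "carry_out", "kwargs": {"moves": [[[1.87,7.33,-0.32],-0.19],[[1.87,7.33,-0.32],-0.19],[[1.87,7.33,-0.32],-0.19],[[1.87,7.33,-0.32],-0.19],[[1.87,7.33,-0.32],-0.19],[[1.87,7.33,-0.32],-0.19],[[1.87,7.33,-0.32],-0.19],[[1.87,7.33,-0.32],-0.19],[[1.87,7.33,-0.32],-0.19],[[1.87,7.33,-0.32],-0.19]]}}

```text
clock: 13.82
tcp_pos: [484.2, 207.7, 231.0]
eef_rot: [[-0.969, 0.246, -0.001], [0.246, 0.969, -0.002], [0.0, -0.002, -1.0]]
ft_force: [-0.2, -0.6, -3.7]
grip_width: 0.27
finger_force: 40.0
```

```bash
python3 - <<'E'
from h import *
plan([628.3-118*.970,174.4+118*.244,102],75.9)
p=read_camera("top"); c=p["frame"][150:225,170:270]; cv2.imwrite("pics/t3.png",cv2.resize(c,None,fx=8,fy=8,interpolation=3)[...,::-1])
E
```

```text
shift [-0.498  0.053  2.149] turn -0.021 | cur [484.2 207.7 231. ] yaw 75.73 z [-0.001 -0.002 -1.   ] F [-0.2 -0.6 -3.7] t 13.82
```

Emit:
{"fn": "carry_out", "kwargs": {"moves": [[[-0.1,0.05,0.8],0],[[-0.3,0.05,1.6],0],[[-0.5,0.05,2.15],0],[[-0.5,0.05,2.15],-0.02],[[-0.5,0.05,2.15],-0.02]]}}

```text
clock: 14.5
tcp_pos: [514.5, 205.4, 104.0]
eef_rot: [[-0.97, 0.242, 0.002], [0.242, 0.97, 0.001], [-0.001, 0.001, -1.0]]
ft_force: [-0.2, 0.4, -2.0]
grip_width: 0.275
finger_force: 40.0
```

```bash
python3 - <<'E'
from h import *
for n in ("wrist","top"):
    p=read_camera(n); X,uv=cloud(p); f=p["frame"][uv[:,1],uv[:,0]].astype(int)
    s=r.state(); L=(X-s["tcp_pos"])@s["eef_rot"]
    m=(f[:,0]>f[:,2]+60)&(f[:,0]>110)&(L[:,0]<-95)&(L[:,0]>-140)&(abs(L[:,1])<50)
    for sg in(1,-1):
        k=m&(L[:,1]*sg>0); print(n,"orange",sg,k.sum(),L[k].mean(0).round(1) if k.any() else "", uv[k].mean(0) if k.any() else "")
    b=(f[:,2]>f[:,0]+30)&(abs(L[:,1])<30)&(L[:,0]<-50)&(L[:,0]>-85)&(L[:,2]<-78)&(L[:,2]>-92)
    if b.any(): print("tab",b.sum(),L[b].mean(0).round(1),np.percentile(L[b],[3,97],axis=0).round(1).tolist())
plan([628.3-118*.970,174.4+118*.244,102],75.9)
c=p["frame"][150:225,170:270]; A=cv2.resize(c,None,fx=7,fy=7,interpolation=3)
cv2.imwrite("pics/t4.png",A[...,::-1])
E
```

```text
wrist orange 1 0  
wrist orange -1 0  
top orange 1 6 [-113.6   26.7  -22.5] [211.66666667 195.        ]
top orange -1 4 [-113.2  -36.9  -21.9] [232.   199.75]
tab 94 [-68.4  -2.9 -84.3] [[-78.1, -20.9, -89.4], [-58.1, 15.5, -78.8]]
shift [ 0.002 -0.054  0.045] turn 0.02 | cur [514.7 206.3 104.7] yaw 76.06 z [ 0.003  0.002 -1.   ] F [ 0.2 -0.2 -3.3] t 14.6
```

View pics/t4.png

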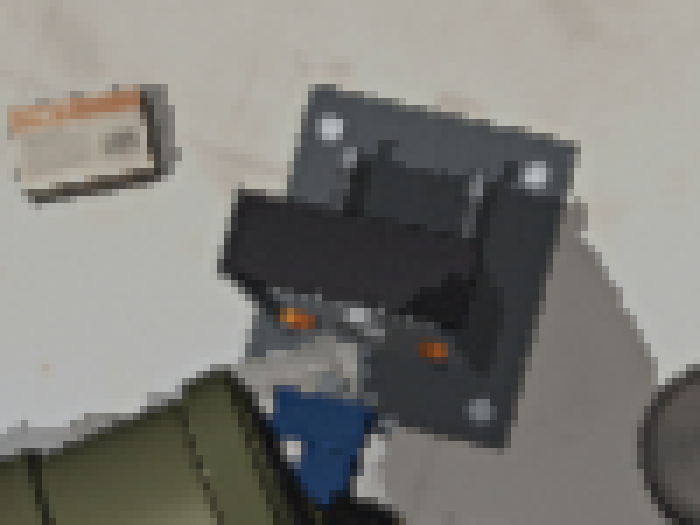

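The top view shows latches at (297,318) and (433,350) and the tab at (325,398), so the tab is about 3 mm left of the slot line. The kinematics agree. I'll correct and advance slowly.

Emit:
{"fn": "carry_out", "kwargs": {"moves": [[[0,-0.05,0.04],0],[[0,-0.05,0.04],0],[[-0.1,-0.05,0.04],0],[[-0.2,-0.05,0.04],0],[[-0.3,-0.05,0.04],0],[[-0.36,-0.05,0.04],0],[[-0.4,-0.05,0.04],0],[[-0.4,-0.05,0.04],0]]}}

```text
clock: 15.6
tcp_pos: [536.4, 197.2, 100.1]
eef_rot: [[-0.971, 0.241, -0.0], [0.241, 0.971, -0.0], [0.0, -0.0, -1.0]]
ft_force: [-0.8, -0.2, -2.4]
grip_width: 0.268
finger_force: 40.0
```

```bash
python3 - <<'E'
from h import *
plan([628.3-80*.970,174.4+80*.244,102],75.9)
held("top")
E
```

```text
shift [-0.245  0.005 -0.032] turn 0.021 | cur [536.4 197.2 100.1] yaw 76.07 z [-0. -0. -1.] F [-0.8 -0.2 -2.4] t 15.6
top tab 86 [-69.1  -4.4 -84.2] [[-78.5, -21.0, -91.0], [-58.4, 14.0, -76.0]] ((-68.43538665771484, -2.8740692138671875), (20.655012130737305, 37.362266540527344), 0.9396135807037354) slope z/x [ 1.7000e-02 -8.3035e+01]
[536.2 197.3 100.1] [ 0.5  1.  -3.4] [ 0.09  0.05 -0.03] 23.9 39.98144849203527
```

Emit:
{"fn": "carry_out", "kwargs": {"moves": [[[0,0,-0.03],0],[[-0.03,0,-0.03],0],[[-0.06,0,-0.03],0],[[-0.09,0,-0.03],0],[[-0.12,0,-0.03],0],[[-0.14,0,-0.03],0],[[-0.14,0,-0.03],0]]}}

```text
clock: 16.52
tcp_pos: [544.5, 195.2, 101.9]
eef_rot: [[-0.971, 0.241, 0.0], [0.241, 0.971, -0.0], [-0.0, -0.0, -1.0]]
ft_force: [0.4, -0.2, -3.1]
grip_width: 0.275
finger_force: 40.0
```

Emit:
{"fn": "carry_out", "kwargs": {"moves": [[[-0.02,0,0],0],[[-0.04,0,0],0],[[-0.06,0,0],0],[[-0.08,0,0],0],[[-0.08,0,0],0]]}}

```text
clock: 17.15
tcp_pos: [549.2, 194.0, 102.0]
eef_rot: [[-0.971, 0.241, 0.0], [0.241, 0.971, -0.0], [-0.0, -0.0, -1.0]]
ft_force: [0.2, 0.1, -2.9]
grip_width: 0.272
finger_force: 40.0
```

Emit:
{"fn": "carry_out", "kwargs": {"moves": [[[-0.015,0,0],0],[[-0.03,0,0],0],[[-0.04,0,0],0],[[-0.04,0,0],0]]}}

```text
clock: 17.65
tcp_pos: [550.5, 193.7, 101.7]
eef_rot: [[-0.971, 0.24, -0.002], [0.24, 0.971, 0.0], [0.002, -0.0, -1.0]]
ft_force: [-4.1, 0.4, -2.7]
grip_width: 0.275
finger_force: 40.0
```

There is light contact (4 N) at 80 mm, so the plate is flush and the hooks are through. I'll ease off slightly and lower with feel.

Emit:
{"fn": "carry_out", "kwargs": {"moves": [[[0.025,0,0],0],[[0.025,0,0.03],0],[[0.025,0,0.06],0],[[0.025,0,0.09],0],[[0.025,0,0.12],0],[[0.025,0,0.12],0]]}}

```text
clock: 18.4
tcp_pos: [550.1, 193.6, 94.6]
eef_rot: [[-0.971, 0.241, 0.0], [0.241, 0.971, -0.0], [-0.0, -0.0, -1.0]]
ft_force: [0.5, 0.9, -3.5]
grip_width: 0.267
finger_force: 40.0
```

Emit:
{"fn": "carry_out", "kwargs": {"moves": [[[0,0,0.03],0],[[0,0,0.06],0],[[0,0,0.09],0],[[0,0,0.09],0]]}}

```text
clock: 18.9
tcp_pos: [550.4, 194.3, 89.7]
eef_rot: [[-0.971, 0.24, 0.001], [0.24, 0.971, 0.001], [-0.001, 0.001, -1.0]]
ft_force: [-0.7, 1.7, -1.6]
grip_width: 0.271
finger_force: 40.0
```

Emit:
{"fn": "carry_out", "kwargs": {"moves": [[[0,0,0.02],0],[[0,0,0.04],0],[[0,0,0.04],0]]}}

```text
clock: 19.27
tcp_pos: [550.3, 194.4, 87.9]
eef_rot: [[-0.971, 0.24, 0.001], [0.24, 0.971, 0.001], [-0.001, 0.001, -1.0]]
ft_force: [-2.6, 1.0, 4.6]
grip_width: 0.272
finger_force: 40.0
```

It rests on the latches with about 8 N of support. Releasing.

Emit:
{"fn": "carry_out", "kwargs": {"moves": [[[0,0,-0.01],0],[[0,0,-0.01],0],[[0,0,-0.01],0],[[0,0,-0.01],0],[[0,0,-0.01],0],[[0,0,-0.01],0],[[0,0,-0.01],0]], "grip": 0.75}}

```text
clock: 20.15
tcp_pos: [550.0, 193.8, 87.6]
eef_rot: [[-0.971, 0.241, 0.0], [0.241, 0.971, 0.0], [-0.0, 0.0, -1.0]]
ft_force: [0.5, -0.4, 0.3]
grip_width: 0.745
finger_force: 0.0
```

```bash
python3 - <<'E'
from h import *
held("top"); held("side")
E
```

```text
top tab 74 [-67.   -6.2 -86. ] [[-76.5, -20.7, -89.2], [-55.9, 12.2, -81.3]] ((-65.91899108886719, -3.356731414794922), (21.552093505859375, 35.29960632324219), 0.235100656747818) slope z/x [-4.6000e-02 -8.9046e+01]
[550.  193.8  87.6] [ 1.3 -0.9 -0.3] [ 0.02 -0.04 -0.03] 65.1 0.0
side tab 32 [-64.   -4.1 -85.7] [[-70.9, -17.0, -88.5], [-58.4, 13.9, -83.1]] ((-62.85530471801758, -1.4065093994140625), (32.772674560546875, 12.837894439697266), 77.98945617675781) slope z/x [  0.087 -80.104]
side arm 39 [-37.   -2.1 -34.3] [[-49.4, -11.7, -36.9], [-24.4, 7.6, -31.2]] ((-36.0815315246582, -2.143221855163574), (27.143142700195312, 19.75965118408203), 3.3288979530334473) slope z/x [  0.047 -32.525]
[550.  193.8  87.6] [-0.1  0.1  0.3] [ 0.    0.03 -0.04] 65.3 0.0
```

It hangs at a pad height of about 173. Now I'll rise, close the fingers and go over the tab.

Emit:
{"fn": "carry_out", "kwargs": {"moves": [[[0,0,-0.5],0],[[0,0,-1.5],0],[[0,0,-2.4],0],[[0,0,-2.8],0],[[0,0,-2.8],0]]}}

```text
clock: 20.88
tcp_pos: [551.2, 194.2, 258.1]
eef_rot: [[-0.971, 0.241, 0.004], [0.241, 0.971, 0.002], [-0.004, 0.003, -1.0]]
ft_force: [0.7, -0.3, -0.5]
grip_width: 0.75
finger_force: 0.0
```

Emit:
{"fn": "carry_out", "kwargs": {"moves": [[[-0.5,0,0],0],[[-1.1,0,0],0],[[-1.1,0,0],0],[[-1.1,0,0],0],[[-1.1,0,0],0],[[-1.1,0,0],0],[[-1.1,0,0],0],[[-1.1,0,0],0],[[-1.1,0,0],0],[[-1.1,0,0],0]], "grip": 0}}

```text
clock: 22.12
tcp_pos: [614.0, 177.9, 255.6]
eef_rot: [[-0.971, 0.241, 0.0], [0.241, 0.971, 0.0], [-0.0, 0.0, -1.0]]
ft_force: [0.3, 0.1, -0.7]
grip_width: 0.006
finger_force: 0.0
```

```bash
python3 - <<'E'
from h import *
plan([614.4,177.9,184],75.9)
for n in("top","side"):
    p=read_camera(n); X,uv=cloud(p); f=p["frame"][uv[:,1],uv[:,0]].astype(int)
    m=(f[:,2]>f[:,0]+30)&(np.hypot(X[:,0]-614,X[:,1]-178)<40)&(X[:,2]>155)
    if m.sum()>5: print(n,m.sum(),X[m].mean(0).round(1),X[m].min(0).round(),X[m].max(0).round(),cv2.minAreaRect(X[m][:,:2].astype(np.float32)))
s=p["frame"][110:230,240:360]; cv2.imwrite("pics/s5.png",cv2.resize(s,None,fx=5,fy=5,interpolation=3)[...,::-1])
E
```

```text
shift [-6.000e-03  1.000e-03  1.193e+00] turn 0.022 | cur [614.  177.9 255.6] yaw 76.07 z [ 0.  0. -1.] F [ 0.3  0.1 -0.7] t 22.12
side 48 [611.2 173.2 174.2] [601. 139. 169.] [618. 200. 201.] ((609.4371948242188, 169.2672576904297), (16.80174446105957, 60.645633697509766), 1.2315551042556763)
```

View pics/s5.png

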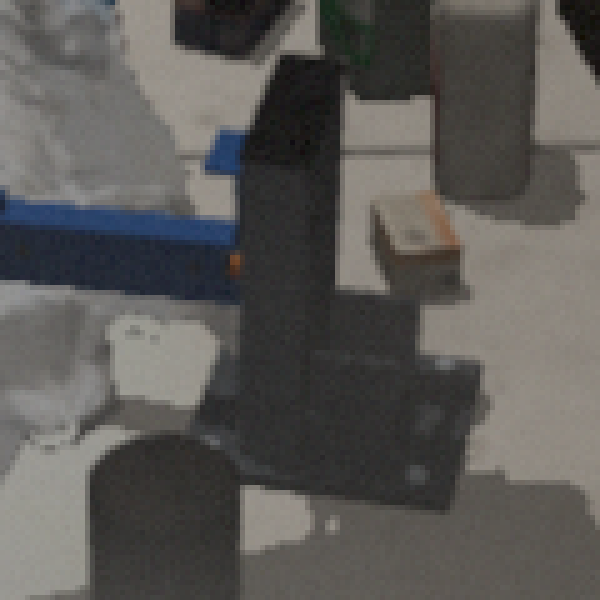

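The bracket hangs level, with the arm at (120,245) and the tab at (225,150). Descending onto the tab.

Emit:
{"fn": "carry_out", "kwargs": {"moves": [[[0,0,0.5],0],[[0,0,1.0],0],[[0,0,1.2],0],[[0,0,1.26],0],[[0,0,1.3],0],[[0,0,1.33],0],[[0,0,1.36],0],[[0,0,1.38],0],[[0,0,1.38],0]]}}

```text
clock: 23.35
tcp_pos: [614.3, 178.0, 173.4]
eef_rot: [[-0.971, 0.241, 0.001], [0.241, 0.971, 0.0], [-0.001, 0.001, -1.0]]
ft_force: [-1.1, -0.0, 3.4]
grip_width: 0.01
finger_force: 1.2
```

Contact at 173.4. Pressing gently in small steps.

Emit:
{"fn": "carry_out", "kwargs": {"moves": [[[0,0,0.02],0],[[0,0,0.04],0],[[0,0,0.06],0],[[0,0,0.08],0],[[0,0,0.08],0]]}}

```text
clock: 23.98
tcp_pos: [614.8, 179.5, 170.2]
eef_rot: [[-0.971, 0.24, 0.003], [0.24, 0.971, 0.003], [-0.002, 0.004, -1.0]]
ft_force: [0.6, 3.6, 6.0]
grip_width: 0.007
finger_force: 3.5
```

Emit:
{"fn": "carry_out", "kwargs": {"moves": [[[0,0,0.02],0],[[0,0,0.04],0],[[0,0,0.06],0],[[0,0,0.08],0],[[0,0,0.08],0]]}}

```text
clock: 24.6
tcp_pos: [614.1, 178.0, 164.4]
eef_rot: [[-0.971, 0.241, 0.0], [0.241, 0.971, 0.001], [-0.0, 0.001, -1.0]]
ft_force: [-2.6, -0.3, 8.4]
grip_width: 0.003
finger_force: 4.0
```

Emit:
{"fn": "carry_out", "kwargs": {"moves": [[[0,0,0.02],0],[[0,0,0.04],0],[[0,0,0.06],0],[[0,0,0.06],0]]}}

```text
clock: 25.1
tcp_pos: [614.5, 178.2, 164.1]
eef_rot: [[-0.971, 0.241, 0.002], [0.241, 0.971, 0.002], [-0.002, 0.003, -1.0]]
ft_force: [-8.5, -0.4, 21.1]
grip_width: 0.006
finger_force: 10.5
```

It's at 164.1 with 21 N after 9.3 mm of travel, so probably home. I'll retreat and look at the latches.

Emit:
{"fn": "carry_out", "kwargs": {"moves": [[[0,0,-0.06],0],[[0,0,-0.3],0],[[0,0,-1.2],0],[[0,0,-2],0],[[1,0,-2.3],0],[[2.5,0,-2.3],0],[[2.5,0,-2.3],0],[[2.5,0,-2.3],0],[[2.5,0,-2.3],0]]}}

```text
clock: 26.22
tcp_pos: [469.3, 213.3, 297.7]
eef_rot: [[-0.97, 0.242, 0.001], [0.242, 0.97, -0.0], [-0.001, -0.0, -1.0]]
ft_force: [-0.1, -0.4, 0.1]
grip_width: 0.007
finger_force: 0.0
```

```bash
python3 - <<'E'
from h import *
o=np.array([628.3,174.4]);ex=np.array([.9705,-.241]);ey=np.array([.241,.9705])
P=[]
for n in("wrist","top","side"):
    p=read_camera(n); P.append(p); X,uv=cloud(p); f=p["frame"][uv[:,1],uv[:,0]].astype(int)
    Q=np.c_[(X[:,:2]-o)@ex,(X[:,:2]-o)@ey,X[:,2]]
    m=(f[:,2]>f[:,0]+30)&(abs(Q[:,0]+12)<18)&(abs(Q[:,1])<30)&(Q[:,2]>155)&(Q[:,2]<172)
    if m.sum()>5: print(n,"tab",m.sum(),Q[m].mean(0).round(1),np.percentile(Q[m],[3,97],axis=0).round(1).tolist())
    m=(f[:,0]>f[:,2]+60)&(f[:,0]>110)&(abs(Q[:,0])<30)&(abs(Q[:,1])<60)
    for sg in(1,-1):
        k=m&(Q[:,1]*sg>0)
        if k.any(): print(n,"orange",sg,k.sum(),Q[k].mean(0).round(1),Q[k].min(0).round(1),Q[k].max(0).round(1),uv[k].mean(0).round(1))
u=proj(P[0],[[*o,140]])[0]; print(u)
a,b=int(np.clip(u[0]-50,0,460)),int(np.clip(u[1]-40,0,340))
c=cv2.resize(P[0]["frame"][b:b+80,a:a+100],(500,400),interpolation=3)
d=cv2.resize(P[1]["frame"][175:215,195:245],(300,240),interpolation=3)
C=np.zeros((400,800,3),np.uint8);C[:,:500]=c;C[:240,500:]=d
cv2.imwrite("pics/f6.png",C[...,::-1])
print(r.state()["tcp_pos"])
E
```

```text
wrist tab 178 [-14.6  -0.9 164.3] [[-21.3, -12.9, 163.1], [-11.2, 10.9, 165.5]]
top tab 99 [-14.    0.7 164.4] [[-23.7, -17.9, 159.4], [-3.7, 19.0, 169.4]]
top orange 1 5 [ -3.6  31.8 128.8] [ -6.   28.7 125. ] [ -1.2  34.4 132.7] [211.2 194.6]
top orange -1 4 [ -4.8 -33.3 127.2] [ -6.1 -36.2 125. ] [ -2.7 -30.5 128.8] [232.  199.8]
side tab 28 [-17.3   2.9 163.6] [[-23.4, -10.9, 161.5], [-11.3, 18.5, 165.8]]
[284.20748547 348.85104206]
[469.42460112 213.25325606 297.23170116]
```

View pics/f6.png

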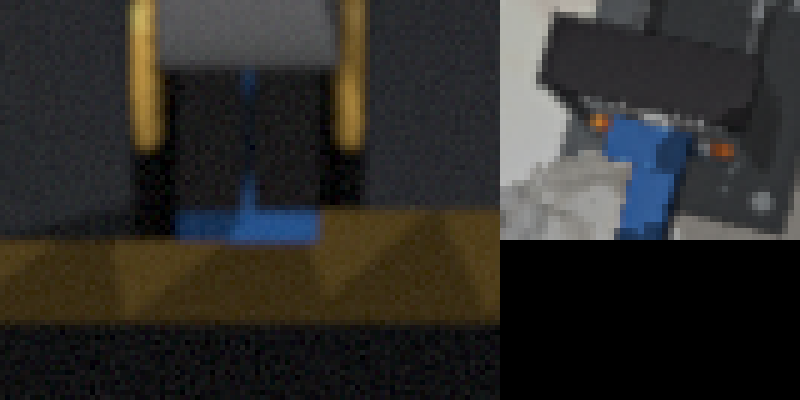

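The tab is at 164.3 and the latches look in. To be sure, I'll repeat the first wrist viewpoint and compare.

Emit:
{"fn": "carry_out", "kwargs": {"moves": [[[0.06,-1.1,-0.05],0.19],[[0.06,-1.1,-0.05],0.19],[[0.06,-1.1,-0.05],0.19],[[0.06,-1.1,-0.05],0.19],[[0.06,-1.1,-0.05],0.19],[[0.06,-1.1,-0.05],0.19],[[0.06,-1.1,-0.05],0.19],[[0.06,-1.1,-0.05],0.19],[[0.06,-1.1,-0.05],0.19],[[0.06,-1.1,-0.05],0.19]], "grip": 1}}

```text
clock: 27.62
tcp_pos: [449.0, 150.8, 300.6]
eef_rot: [[-0.964, 0.266, 0.0], [0.266, 0.964, 0.0], [-0.0, 0.0, -1.0]]
ft_force: [-0.1, 1.0, -0.9]
grip_width: 0.982
finger_force: 0.0
```

```bash
python3 - <<'E'
from h import *
p=read_camera("wrist");q=dict(np.load("w1.npz"))
C=[]
for z in(q,p):
    X,uv=cloud(z); f=z["frame"][uv[:,1],uv[:,0]].astype(int)
    L=X@z["R"].T+z["t"]
    for u0,u1 in((300,340),(360,400)):
        m=(f[:,0]>f[:,2]+60)&(f[:,0]>110)&(uv[:,0]>u0)&(uv[:,0]<u1)&(uv[:,1]>320)&(uv[:,1]<355)
        print(m.sum(),X[m].mean(0).round(1),uv[m].mean(0).round(2),uv[m].min(0),uv[m].max(0))
    C.append(cv2.resize(z["frame"][300:360,290:410],(780,290),interpolation=3))
print(r.state()["tcp_pos"])
cv2.imwrite("pics/cmp.png",np.vstack(C)[...,::-1])
E
```

```text
41 [618.4 146.2 125.3] [321.73 338.83] [316 334] [326 342]
53 [632.4 203.8 125. ] [378.36 337.08] [373 333] [385 340]
50 [617.6 146.8 125.7] [322.66 338.32] [317 334] [327 342]
60 [632.6 203.6 124.2] [378.55 336.9 ] [373 333] [385 340]
[449.06293677 150.80390897 300.61347408]
```

View pics/cmp.png

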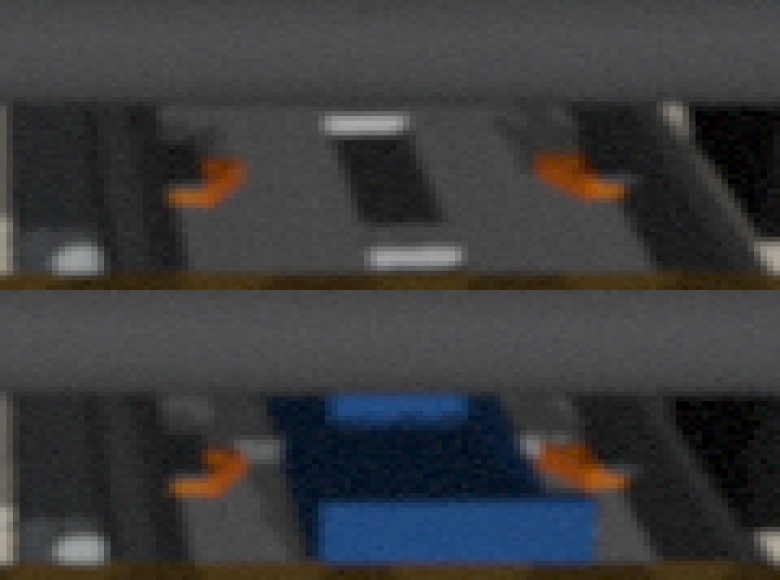

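The latches are in the same pixels as at the start, (322,338) and (378,337), and the ears sit below them. The bracket is locked, so I'm handing in.

```bash
python3 -c "
from cell import r
print(r.finish_job())"
```

```text
the job is handed in; nothing more can be done
None
```

The bracket hangs by both hooks, with its tab at about 164 mm (nominal 162) and both latches snapped back in. The job is handed in; no verdict was returned.

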